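Pack the kiln caddy and leave the short posts

TASK

Pack the kiln caddy for loading one shelf: stand the tall round post in the round pocket and the tall square post in the square pocket, lay the bar flat in the long pocket, and put the collar over the wooden peg, down on the caddy's floor. Set each piece down gently rather than dropping it, and leave the two short posts standing where they are on the bench.

Things in the scene. Friction and masses are not known exactly. Their poses are not given: they have to be found in the camera images.
- tall_round_post: Tall round kiln post: upright cylinder of buff fired clay, 40 mm in diameter, 78 mm high, with a dark dot (hole mark) on top; about 0.18 kg. Origin: centre of its underside, z up along it.
- tall_square_post: Tall square kiln post: upright square prism of buff fired clay, 38 x 38 mm, 78 mm high, with a dark dot on top; about 0.2 kg. Origin: centre of its underside, z up, x and y square to its faces.
- bar: Kiln bar: small brick of buff fired clay lying on the bench, 64 mm long (x), 26 mm wide (y), 36 mm high (z); about 0.12 kg. Origin: centre of its underside.
- collar: Collar: ring of buff fired clay lying flat, 52 mm outer and 32 mm inner diameter, 28 mm high; about 0.08 kg. Origin: centre of its underside, z up along its hole.
- short_round_post: Short round post, does not belong in the caddy: as the tall round post (40 mm in diameter) but only 40 mm high, standing. Origin: centre of its underside.
- short_square_post: Short square post, does not belong in the caddy: as the tall square post (38 x 38 mm) but only 40 mm high, standing. Origin: centre of its underside.
- round_pocket: Round pocket of dark-stained wood, open above: inner diameter 60 mm, outer 72 mm, wall 18 mm high above the caddy's floor. Fixed in the plywood caddy, a 232 mm square tray, rim 22 mm and floor 12 mm above the bench; its four places form a square, 100 mm between centres, in an order that changes. Origin: centre of the place, on the caddy's floor; z up, x and y along the caddy's sides.
- square_pocket: Square pocket of dark-stained wood in the caddy, open above: 58 x 58 mm inside, 70 x 70 mm outside, wall 18 mm high above the caddy's floor. Origin as for the round pocket.
- long_pocket: Long pocket of dark-stained wood in the caddy, open above: inside 84 mm along its x, 46 mm along its y, walls 6 mm thick and 12 mm high above the caddy's floor. Origin as for the round pocket.
- dowel: Upright dark-stained wooden peg in the caddy, 12 mm in diameter, 40 mm high above the caddy's floor, with a tapered top. Nothing else stands on its 100 mm square of the floor. Origin: centre of its foot, on the caddy's floor.
Mind the look-alikes: they are no part of the job. Leave any purple look-alike of the collar alone.

How it is judged:
By the outcome, as a careful person would: the job done as asked, in the order asked, and still so for the second after the job is handed in, with the robot touching nothing.
It also fails if it takes over 112 s, if anything falls off the work surface, if the arm or the gripper's body presses on something with over 40 N, if the wrist force passes 120 N, or if a joint passes its speed limit or range.

ROBOT

A 6-joint arm with a two-finger parallel gripper is mounted at the origin on the work surface. World frame = base frame: x ahead of the robot, y to its left, z up, the work surface at z = 0. Lengths are in mm, angles in rad, forces in N, time in s.
With the tool pointing down it reaches from about 225 to 725 mm from the base axis. Payload 3.1 kg.
Tool frame: the origin (TCP) lies between the finger pads; the fingertips stand 8 mm ahead of it and the grasp point (between the pads) lies 11 mm behind it; z points along the fingers, y is the line along which they close (so a half turn about z gives the same grasp; the last joint's range is limited). The gripper opens to 85 mm and grips with 20 to 120 N. Pads are 22 mm wide; open, the fingers measure 114 mm over their backs; the gripper's body (76 mm by 85 mm) begins 54 mm behind the grasp point. The pads swing forward as they close: fully open they stand 13 mm farther back than shut.
Start: joints at [-1.393, 0.048, 0.099, 1.622, 0, 1.443], TCP at [158.039, -500.641, 239.312] pointing down, gripper open.
Joint ranges: [-2.91, 2.91], [-0.99, 1.94], [-1.21, 1.42], [-2.12, 2.29], [-1.49, 1.47], [-3.14, 3.14]. Speed limits (rad/s): [2.79, 2.79, 3.14, 3.14, 3.14, 3.14].

INTERFACE

Orientations are given as a rotation vector (axis times angle).
In Python, from cell import robot gives the robot as it stands. Calls block until the motion is done:
- robot.reach(position, orientation): joint-space move of the TCP to a pose.
- robot.servo_line(position, rot=None, v=150, stop_force=None): straight line of the TCP; rot=None keeps the orientation; v is the mean speed in mm/s. With stop_force (N) it stops when the force on the tool has changed by that much, and returns True; else False.
- robot.move_j(angles): joint-space move.
- robot.gripper_to(opening): opening from 0.0 (shut) to 1.0 (fully open); the grip force is fixed at half the most; returns when the fingers have stopped.
- robot.sleep(seconds).
- robot.inverse_kinematics(position, orientation): joint angles nearest the present ones, or None.
- robot.sense(): the state.
- robot.grab_frame(name): name is "side" or "top"; returns the picture (420x560x3 uint8, red, green, blue); there is no depth.
- robot.calibration(name): a dict with "mtx" (3x3 intrinsics, pixels), "dist" ([k1, k2, p1, p2, k3] as OpenCV has them; the pictures are not rectified), "position" and "orientation" of the camera in the world. Camera axes: x right, y down, z forward; pixel columns grow to the right and rows downward; lengths in mm; the calibration is good to about 2 mm. A picture is of the moment at which its call begins. calibration takes no time and is no camera call.
A pose or a line that the arm cannot do raises robot.PlanningError and nothing moves.
- robot.close_job(): hands the job in; it is judged then, once.
The state is a dict: "clock": time; "joints": joint angles; "joint_vel": joint speeds; "tau": joint torques, N m; "tool_pos": TCP position; "tool_rot": TCP orientation; "force": force on the tool from outside, world axes, zero at the start; "torque": the same for the moment, N m; "grip_width": opening from 0.0 (shut) to 1.0 (fully open); "finger_force": force on a finger pad.
Only numpy, scipy, OpenCV 4.12 (cv2) and the standard library are available. Lean on these libraries where they do the work, as an engineer would, in place of code of your own. Each camera call takes 0.05 s, during which the arm holds its last target. There are 200 camera calls.

## Working session

There is one attempt and no reset: what is moved stays moved. The work goes in short steps, each a Python script; the robot and the scene stay as the last script left them, time stands still between calls to the robot, and variables do not carry over. Pictures are saved under pics/ and viewed, at most 14 in all, crops included, and the job is handed in when it is done.

```bash
mkdir -p pics; python3 - <<'E'
from cell import robot
import cv2
for n in("top","side"):
    f=robot.grab_frame(n); cv2.imwrite(f"pics/{n}0.png",f[:,:,::-1])
    print(robot.calibration(n))
print(robot.sense())
E
```

```text
{'mtx': array([[476.53096854,   0.        , 278.31173507],
       [  0.        , 476.53096854, 198.48097054],
       [  0.        ,   0.        ,   1.        ]]), 'dist': array([-0.03585364,  0.        ,  0.        ,  0.        ,  0.        ]), 'position': array([294.27499104, -30.11963195, 927.43678457]), 'orientation': array([-2.12553075,  2.05105612, -0.24165488])}
{'mtx': array([[430.13406177,   0.        , 269.50358576],
       [  0.        , 430.13406177, 216.62387689],
       [  0.        ,   0.        ,   1.        ]]), 'dist': array([-0.02234496,  0.        ,  0.        ,  0.        ,  0.        ]), 'position': array([328.00465498, 581.01002444, 524.16191404]), 'orientation': array([-0.32489076,  2.69480623, -1.31444643])}
{'clock': 0.1, 'joints': array([-1.39279896e+00,  4.86947463e-02,  9.77234989e-02,  1.62199622e+00,
        3.21569635e-06,  1.44296703e+00]), 'joint_vel': array([ 0.00055922, -0.00020674,  0.00374695,  0.00064167,  0.00165569,
       -0.00045027]), 'tau': array([ 3.66018394e-03, -3.39850509e+01,  3.20935929e+01,  1.57842116e-02,
       -2.01821331e-04, -4.53668207e-06]), 'tool_pos': array([ 157.94510833, -500.10821054,  238.20925431]), 'tool_rot': array([-3.10278983e+00, -4.78190836e-01,  8.04329909e-05]), 'force': array([ 0.51392798,  0.31773135, -0.02876494]), 'torque': array([ 0.0306479 ,  0.00941995, -0.02625475]), 'finger_force': 0.0, 'grip_width': 0.997891906330208}
```

View pics/top0.png

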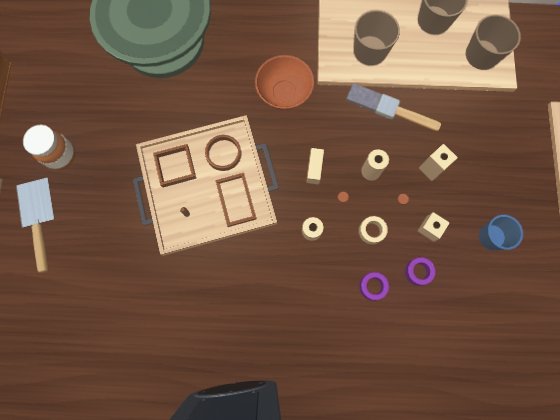

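View pics/side0.png

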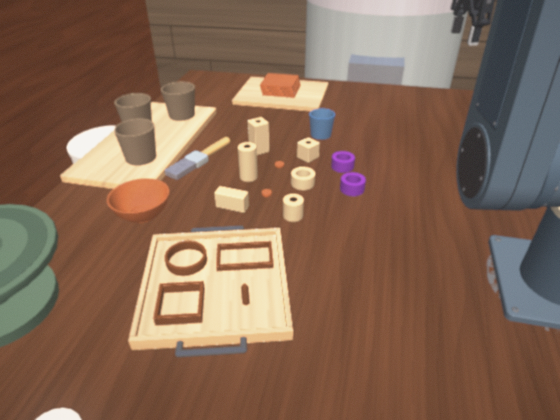

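The top view shows the tall round post at (377,160), tall square (441,158), bar (316,166) and collar (373,230). The short posts are at (313,228) and (434,226). The pockets are square (175,166), round (223,153) and long (236,200), with the peg at (185,212). The side view confirms the heights.

```bash
cat > h.py <<'E'
import numpy as np,cv2
from cell import robot
from scipy.spatial.transform import Rotation as R
def ray(px,z,cam="top"):
    c=robot.calibration(cam)
    u=cv2.undistortPoints(np.float64(px).reshape(-1,1,2),c["mtx"],c["dist"])[:,0]
    d=np.c_[u,np.ones(len(u))]@R.from_rotvec(c["orientation"]).as_matrix().T
    p=c["position"]; return (p+d*((z-p[2])/d[:,2])[:,None])[:,:2]
def rect(cnt,z,cam="top"):
    r=cv2.minAreaRect(ray(cnt.reshape(-1,2),z,cam).astype(np.float32))
    return np.round(r[0],1),np.round(r[1],1),round(r[2],1)
E
python3 - <<'E'
from h import *
f=cv2.imread("pics/top0.png"); h=cv2.cvtColor(f,cv2.COLOR_BGR2HSV)
v=(h[...,2]>205)&(h[...,0]<40)
v=v.astype(np.uint8)*255
v[:,:290]=0; v[:135]=0; v[260:]=0
cs,_=cv2.findContours(v,cv2.RETR_EXTERNAL,cv2.CHAIN_APPROX_NONE)
for c in cs:
    if cv2.contourArea(c)<60: continue
    x=c.reshape(-1,2).mean(0); 
    z=78 if x[1]<180 and x[0]>350 else 36 if x[1]<180 else 28 if 350<x[0]<400 else 40
    print(x,z,cv2.contourArea(c),rect(c,z))
# pockets: dark inside plywood
m=((h[...,2]<150)).astype(np.uint8)*255
m[:,:148]=0;m[:,262:]=0;m[:128]=0;m[238:]=0
cs,hi=cv2.findContours(m,cv2.RETR_CCOMP,cv2.CHAIN_APPROX_NONE)
for c,q in zip(cs,hi[0]):
    if cv2.contourArea(c)>15: print("P",c.reshape(-1,2).mean(0),q[3],cv2.contourArea(c),rect(c,30), rect(c,24))
a=cv2.resize(f[115:260,130:280],None,fx=4,fy=4,interpolation=2)
cv2.imwrite("pics/c1.png",np.hstack([a[:,:],])[:600])
b=cv2.resize(f[135:255,295:465],None,fx=4,fy=4,interpolation=2)
b[cv2.Canny(cv2.resize(v[135:255,295:465],None,fx=4,fy=4,interpolation=0),50,100)>0]=(0,0,255)
cv2.imwrite("pics/c2.png",b)
E
```

```text
[312.67272727 227.10909091] 40 293.5 (array([458.7, -83.5]), array([37.4, 36.7]), 46.3)
[373.69863014 228.76712329] 28 500.5 (array([ 462.5, -200.6]), array([48., 49.]), 89.8)
[435.7704918  224.78688525] 40 339.5 (array([ 471.5, -316.7]), array([36.8, 36.9]), 56.9)
[378.18181818 158.85454545] 78 291.5 (array([ 585.7, -201.1]), array([35.5, 37.9]), 2.0)
[315.35   163.4875] 36 342.0 (array([586.8, -86.3]), array([24.7, 62.4]), 83.8)
[443.23636364 156.34545455] 78 334.5 (array([ 595.5, -324.2]), array([36.7, 37.1]), 43.4)
[558.         155.04545455] 78 80.0 (array([ 605.2, -541.7]), array([ 7.8, 84.7]), 83.8)
P [244.20930233 234.20930233] -1 190.0 (array([446.5,  50.4]), array([19.3, 72.4]), 2.1) (array([447.6,  51. ]), array([19.4, 72.9]), 2.1)
P [184.2962963  211.18518519] -1 36.5 (array([482.8, 163.4]), array([20.1, 10.7]), 40.2) (array([484. , 164.6]), array([20.2, 10.8]), 40.2)
P [149.90666667 221.58666667] -1 118.5 (array([463.9, 226.4]), array([67.8, 13.5]), 5.8) (array([465. , 228.1]), array([68.2, 13.5]), 5.8)
P [238.48717949 200.27777778] -1 181.0 (array([510.3,  67.3]), array
[... 215 characters left out ...]
 [222.06603774 152.96226415] -1 933.0 (array([605.5,  97.3]), array([73.8, 67.9]), 3.2) (array([607.6,  98.1]), array([74.3, 68.4]), 3.2)
P [222.83333333 153.38888889] 34 653.0 (array([604.7,  96.1]), array([58.5, 61.9]), 4.2) (array([606.8,  96.9]), array([58.9, 62.3]), 4.2)
P [258.10344828 144.59770115] -1 191.5 (array([622.5,  23.2]), array([83.5, 21.3]), 17.8) (array([624.7,  23.5]), array([84.1, 21.5]), 17.8)
P [181.5        136.37313433] -1 25.0 (array([636.8, 183. ]), array([  3.3, 138.2]), 17.7) (array([639.1, 184.4]), array([  3.3, 139.2]), 17.7)
P [168.34615385 131.16346154] -1 257.0 (array([640.9, 205.5]), array([25.8, 93.5]), 1.8) (array([643.2, 207.1]), array([26. , 94.1]), 1.8)
```

View pics/c1.png

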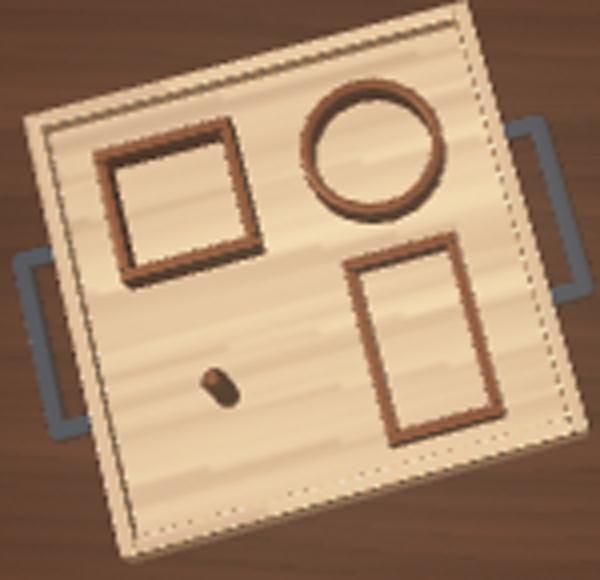

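View pics/c2.png

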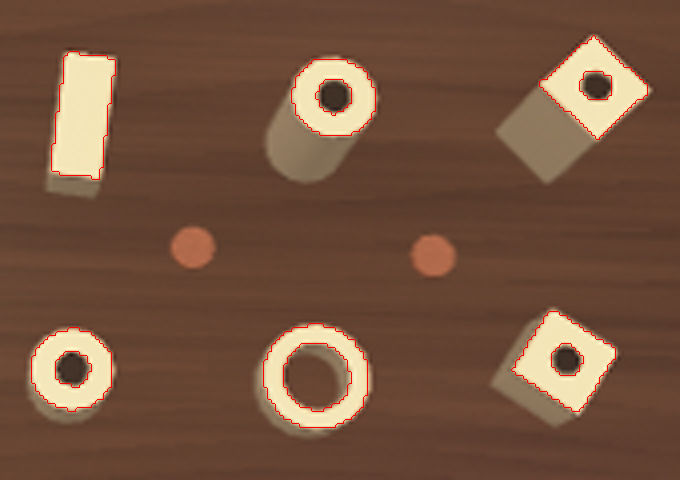

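The crops give clean top faces for the pieces. In the caddy crop, the pocket-top centres are square (174.5,164), round (223.2,152) and long (235.8,199.3), and the peg tip is at (182.8,209.3). I'll fit the 100 mm square to these and start with the round post.

```bash
cat >> h.py <<'E'
px=[(223.25,152),(174.5,164),(235.8,199.3),(182.75,209.3)]; zz=[30,30,24,52]
P0=np.vstack([ray(p,z) for p,z in zip(px,zz)])
nom=np.array([(50,-50),(50,50),(-50,-50),(-50,50)],float)
rr,_=R.align_vectors(np.c_[P0-P0.mean(0),np.zeros(4)],np.c_[nom,np.zeros(4)])
YAW=rr.as_euler("xyz")[2]
P=P0.mean(0)+rr.apply(np.c_[nom,np.zeros(4)])[:,:2]
PLACE=dict(zip(["round","square","long","dowel"],P))
def rot(a,q=None,xyz=None):
    "tool down, closing line at world angle a (mod pi), smallest joint change"
    best=None
    for k in (0,1):
        o=(R.from_euler("z",a-np.pi/2+k*np.pi)*R.from_euler("x",np.pi)).as_rotvec()
        j=robot.inverse_kinematics(xyz,o)
        if j is None: continue
        d=np.abs(np.asarray(j)-robot.sense()["joints"]).max()
        if best is None or d<best[0]: best=(d,o,j)
    return best[1]
def pick(xy,a,tip,wide=1.0):
    "tip: fingertip height over the bench"
    robot.gripper_to(wide) if abs(robot.sense()["grip_width"]-wide)>.05 else None
    z=tip+8; up=[*xy,190]; o=rot(a,xyz=up)
    robot.reach(up,o); 
    hit=robot.servo_line([*xy,z],v=120,stop_force=15)
    robot.gripper_to(0.0); s=robot.sense(); print("grip",hit,s["grip_width"],s["finger_force"],s["tool_pos"],s["clock"])
def lift(z): 
    p=robot.sense()["tool_pos"]; robot.servo_line([p[0],p[1],z],v=150)
    s=robot.sense(); print("held",s["grip_width"],s["finger_force"],s["force"])
def place(xy,a,tip,z,wide):
    "tip: fingertip height over the piece's underside; z: carry height of the TCP"
    up=[*xy,z]; robot.servo_line(up,rot=rot(a,xyz=up),v=200)
    zf=12+tip+8
    robot.servo_line([*xy,zf+6],v=120)
    hit=robot.servo_line([*xy,zf-4],v=15,stop_force=4)
    s=robot.sense(); print("down",hit,s["tool_pos"],"expected z",zf,s["clock"])
    robot.gripper_to(wide); 
    p=robot.sense()["tool_pos"]; robot.servo_line([p[0],p[1],190],v=150); print("clock",robot.sense()["clock"])
def snap(n):
    for c in("top","side"): cv2.imwrite(f"pics/{c}{n}.png",robot.grab_frame(c)[:,:,::-1])
E
python3 - <<'E'
from h import *
print(PLACE,np.degrees(YAW),P-P0)
pick((585.7,-201.1),np.pi/2,34)
lift(172); snap(1)
c=cv2.imread("pics/side1.png")[60:360,100:450]; cv2.imwrite("pics/s1.png",cv2.resize(c,None,fx=2,fy=2))
E
```

```text
{'round': array([606.9017608,  96.3910784]), 'square': array([577.60132372, 192.00218857]), 'long': array([511.29065063,  67.09064132]), 'dowel': array([481.99021355, 162.70175149])} 17.037909218036162 [[ 0.75584148 -0.34708038]
 [-0.29454421  0.13174147]
 [-0.39455504  0.33213197]
 [-0.06674223 -0.11679307]]
grip False 0.4544543152212829 60.301984548568726 [ 586.07301029 -201.4105431    42.66537249] 3.875
held 0.45210516401980894 60.30011773109436 [-0.27211157  0.12197513 -2.58373339]
```

View pics/s1.png

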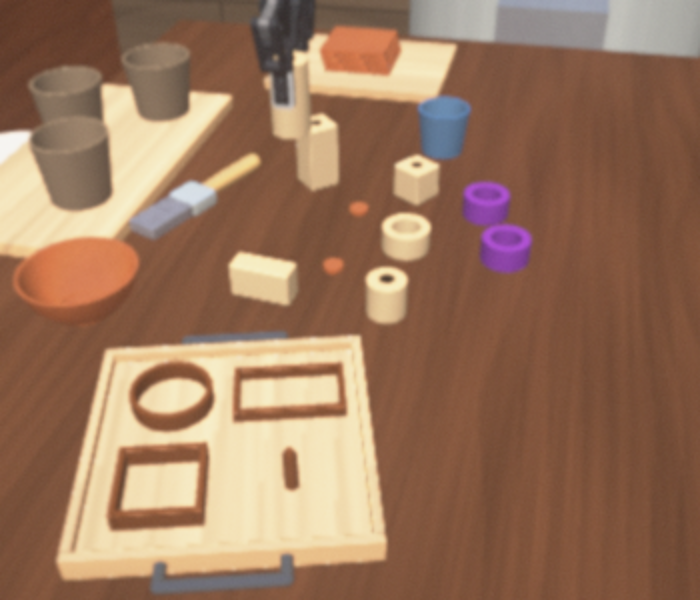

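The post is held upright, at about (290,100) in the crop. The caddy fit is good, with residuals under 1 mm. I'll place it now.

```bash
python3 - <<'E'
from h import *
place(PLACE["round"],YAW+np.pi/2,34,172,0.8)
pick((595.5,-324.2),np.radians(43.4),34)
lift(172); snap(2)
a=cv2.imread("pics/side2.png")[60:360,100:450]; b=cv2.imread("pics/top2.png")[100:400,120:470]
cv2.imwrite("pics/s2.png",np.hstack([a,b]))
E
```

```text
down True [607.35344136  96.41530691  54.668162  ] expected z 54 8.1833
clock 9.65
grip False 0.4361777547493973 60.44360160827637 [ 595.77126489 -324.52848453   42.56740433] 14.1333
held 0.4372978824666936 60.103676319122314 [-0.88601781 -0.02071794 -2.78393941]
```

View pics/s2.png

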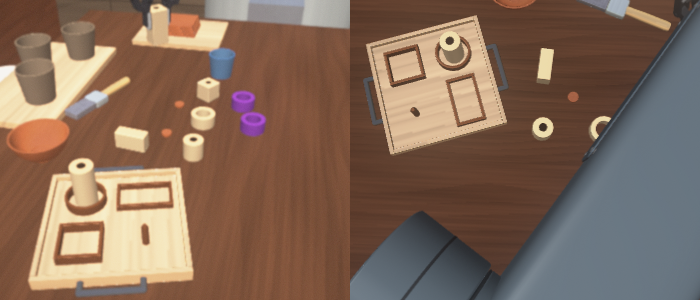

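The round post stands in its pocket, at (83,185) in the side half. The square post is held. I'll place it, then pick up the bar.

```bash
python3 - <<'E'
from h import *
place(PLACE["square"],YAW,34,172,0.8)
pick((586.8,-86.3),np.radians(83.8),16)
lift(172); snap(3)
a=cv2.imread("pics/side3.png")[60:360,100:450]; b=cv2.imread("pics/top3.png")[100:400,120:470]
cv2.imwrite("pics/s3.png",np.hstack([a,b]))
E
```

```text
down True [578.14120165 192.17851109  54.50870561] expected z 54 19.5417
clock 21.0167
grip False 0.28921319217826186 60.445969104766846 [587.21202388 -86.40957611  24.42026595] 24.7917
held 0.2872695392502689 60.067774057388306 [-0.3091275   0.00445785 -1.2284564 ]
```

View pics/s3.png

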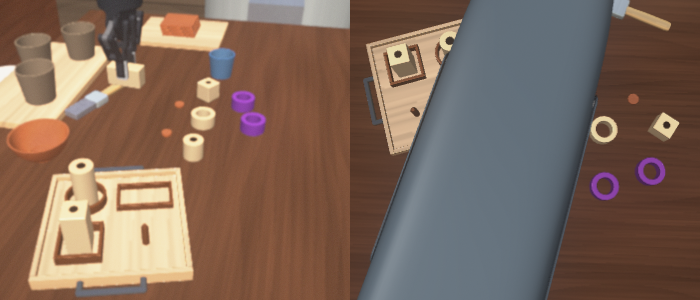

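Both posts are seated and the bar is held level, at (125,75). Next I'll place the bar and pick up the collar.

```bash
python3 - <<'E'
from h import *
place(PLACE["long"],YAW+np.pi/2,16,172,0.6)
pick((462.5,-200.6),np.pi/2,8)
lift(172); snap(4)
a=cv2.imread("pics/side4.png")[60:360,100:450]; b=cv2.imread("pics/top4.png")[100:400,120:470]
cv2.imwrite("pics/s4.png",np.hstack([a,b]))
E
```

```text
down True [511.73836482  67.12106404  36.36704824] expected z 36 28.7417
clock 30.3
grip False 0.5791789650947876 62.42668468505144 [ 463.39598267 -201.13103684   17.11296834] 33.825
held 0.5775089822778293 62.01367802917957 [-0.47388012 -0.10461551 -0.26784158]
```

View pics/s4.png

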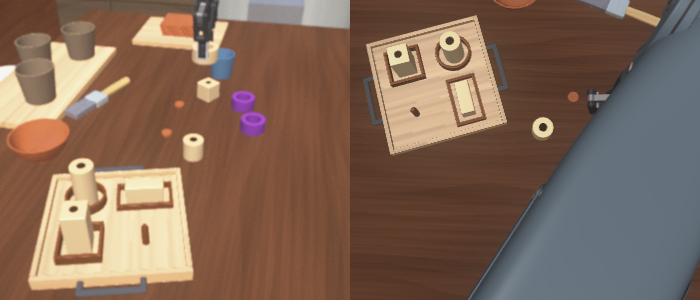

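The bar lies in its pocket and the collar is held. I'll lower it over the peg, withdraw and check.

```bash
python3 - <<'E'
from h import *
place(PLACE["dowel"],YAW+np.pi/2,8,172,0.75)
robot.move_j([-1.393,0.048,0.099,1.622,0,1.443]); snap(5)
a=cv2.imread("pics/side5.png")[130:360,100:450]; b=cv2.imread("pics/top5.png")[100:330,120:470]
cv2.imwrite("pics/s5.png",cv2.resize(np.vstack([a,b])[:, :],None,fx=1.3,fy=1.3)); print(robot.sense()["clock"])
E
```

```text
down True [482.42373542 162.78820539  29.11051168] expected z 28 38.8417
clock 40.3667
43.0833
```

View pics/s5.png

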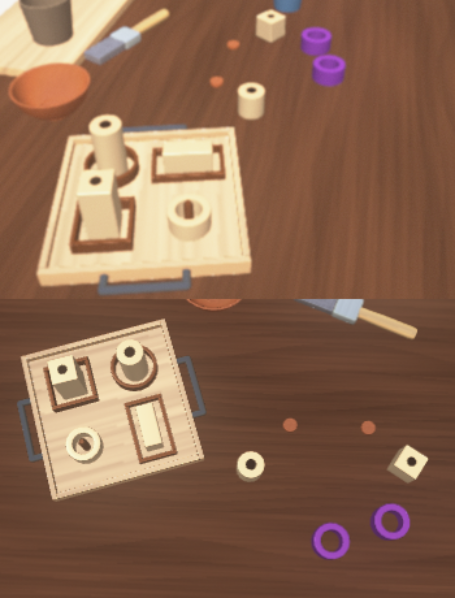

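All four pieces are seated: round post (108,145), square post (98,205), bar (188,157) and the collar around the peg (189,215). The short posts and purple rings have not been moved.

```bash
python3 -c "
from cell import robot
print(robot.close_job())"
```

```text
the job is handed in; nothing more can be done
None
```

The caddy is packed in the order asked, with both tall posts, the bar and the collar seated and the short posts and purple rings left alone; the job was handed in at about 43 s.

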